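# Clamp the ring blank through the guard window and start the marker

### The job

Reach down through the yellow guard window without touching the guard, and with the fingertips press the red lever pad fully down so that the ring blank is clamped; it stays down by itself. Then draw out of the window and press the green start button fully in and let it go. Leave the red stop button, the jar, the ring mandrel and the hammer alone, and pick nothing up.

Things in the scene. Friction and masses are not known exactly. Their poses are not given: they have to be found in the camera images.
- station: Dark steel base plate 265 x 150 mm, 20 mm thick, fixed to the bench, with a grey hinge housing (132 mm wide, top 120 mm above the bench) at its far +x end, 105 to 175 mm from the origin. Origin: on the bench directly under the centre of the guard window; own x runs from the window to the housing, z up; yaw varies. The plate covers own x -78 to 188 mm.
- guard: Guard fixed on the station, never to be touched: a level yellow window frame, outside 132 x 132 mm, opening 100 x 100 mm, bars 16 mm wide, from 113 to 125 mm above the bench, on four yellow posts, with clear plastic side walls below it and a clear plastic roof (top at 119 mm) between frame and housing. Its origin and axes are those of the station. The opening is free downwards to the lever pad.
- window (a point): Centre of the window opening, at the top face of the yellow frame (125 mm above the bench). Axes as the station's.
- lever_pad (a point): Centre of the top face of the red lever pad (44 x 44 mm, 12 mm thick) under the window. The face is about 115 mm above the bench when the lever is up and 87 mm when it is fully down; on the way it swings about 6 mm towards own -x and ends level, right under the window centre.
- lever (a joint): Angle of the lever, rad: 0 up, 0.235 fully down on its stop (starts between 0 and 0.06). Hinged at the housing, 120 mm beyond the pad on own +x. No spring: a stiff hinge that needs about 4 N down on the pad to move and stays where it is left; then a hard stop.
- pedestal: Grey control box fixed to the bench, 80 x 170 x 70 mm, long side along its own y. Origin: centre of its underside. The two buttons stand on its top at own y +42 mm and -42 mm; which one is green varies.
- start (a joint): Travel of the green start button, m: 0 out, 0.006 fully in. A spring pushes it back; fully in takes about 5 N, straight down.
- start_top (a point): Centre of the top face of the green start button (cap 32 mm across, standing 10 mm out of a black round housing 48 mm across and 12 mm tall), 92 mm above the bench when out; it moves with the cap.
- stop (a joint): Travel of the red stop button, m: 0 out, 0.006 fully in. Same make as the start button. Not to be pressed.
- stop_top (a point): Centre of the top face of the red stop button (cap 32 mm across).
- jar: Loose closed jar, 48 mm across, 65 mm tall. Origin: centre of its underside. To be left alone.
- mandrel: Loose pale wooden ring mandrel: foot 64 mm across, slim cone to 100 mm height. Origin: centre of its underside. To be left alone.
- hammer: Loose bench hammer, 220 mm long, lying roughly along world x, handle towards the robot (its own -x). Origin: under its middle, at bench height. To be left alone.

How it is judged:
By the outcome, as a careful person would: the job done as asked, in the order asked, and still so for the second after the job is handed in, with the robot touching nothing.
It also fails if it takes over 45 s, if anything falls off the work surface, if the arm or the gripper's body presses on something with over 40 N, if the wrist force passes 120 N, or if a joint passes its speed limit or range.

### The arm

A 6-joint arm with a two-finger parallel gripper is mounted at the origin on the work surface. World frame = base frame: x ahead of the robot, y to its left, z up, the work surface at z = 0. Lengths are in mm, angles in rad, forces in N, time in s.
With the tool pointing down it reaches from about 275 to 825 mm from the base axis. Payload 5.2 kg.
Tool frame: the origin (TCP) lies at the very end of the fingers, on their centre line; the grasp point (between the pads) lies 19 mm behind it; z points along the fingers, y is the direction in which the jaws open and shut (so a half turn about z gives the same grasp; the last joint's range is limited). The gripper opens to 93 mm and grips with 3 to 60 N. Pads are 15 mm wide; open, the fingers measure 128 mm over their backs; the gripper's body (75 mm by 188 mm) begins 65 mm behind the grasp point.
Start: joints at [-1.509, 0.259, 1.535, -0, 1.348, -0.203], TCP at [143.965, -530.828, 186.453] pointing down, gripper open.
Joint ranges: [-3.14, 3.14], [-0.91, 2.08], [0.19, 2.58], [-1.22, 4.36], [0.22, 2.71], [-3.12, 3.12]. Speed limits (rad/s): [2.57, 2.57, 3.14, 3.14, 3.14, 3.14].

### API

Orientations are given as [roll, pitch, yaw] about the fixed x, y, z axes, in that order (R = Rz(yaw) Ry(pitch) Rx(roll)).
In Python, from bench import robot gives the robot as it stands. The module is installed in compiled form; this text tells all that it offers. Calls block until the motion is done:
- robot.move_ptp(position, orientation): joint-space move of the TCP to a pose.
- robot.move_linear(position, ori=None, speed=150, f_stop=None): straight line of the TCP; ori=None keeps the orientation; speed is the mean speed in mm/s. With f_stop (N) it stops when the force on the tool has changed by that much, and returns True; else False.
- robot.move_j(angles): joint-space move.
- robot.move_gripper(opening): opening from 0.0 (shut) to 1.0 (fully open); the grip force is fixed at half the most; returns when the fingers have stopped.
- robot.sleep(seconds).
- robot.inverse_kinematics(position, orientation): joint angles nearest the present ones, or None.
- robot.get_image(name): name is "side" or "top"; returns a dict with "img" (400x640x3 uint8, blue, green, red), "fovy" (degrees; the focal length in pixels is half the picture's height over the tangent of half this angle, whatever the lens; pixels are square), "cx", "cy" (the principal point, pixels), "k1" (the pictures are not rectified: a ray, as slopes to the right and down, at radius r is drawn at 1 + k1 r^2 times it, then the intrinsics apply), "eye" and "orientation" of the camera in the world. Camera axes: x right, y down, z forward; pixel columns grow to the right and rows downward; lengths in mm; the calibration is good to about 2 mm. A picture is of the moment at which its call begins. There is no depth.
A pose or a line that the arm cannot do raises robot.MotionError and nothing moves.
- robot.hand_in(): hands the job in, once; it reports no verdict.
Readings, each from a call of its own:
- robot.current_t(): time.
- robot.current_qpos(): joint angles.
- robot.current_joint_vel(): joint speeds.
- robot.current_joint_efforts(): joint torques, N m.
- robot.current_tcp_pos(): TCP position.
- robot.current_eef_rot(): TCP orientation.
- robot.current_contact_force(): force on the tool from outside, world axes, zero at the start.
- robot.current_ft_torque(): the same for the moment, N m.
- robot.current_gripper_width(): opening from 0.0 (shut) to 1.0 (fully open).
Only numpy, scipy, OpenCV 4.12 (cv2) and the standard library are available. Lean on these libraries where they do the work, as an engineer would, in place of code of your own. Each camera call takes 0.05 s, during which the arm holds its last target. There are 200 camera calls.

## Working session

There is one attempt and no reset: what is moved stays moved. The work goes in short steps, each a Python script; the robot and the scene stay as the last script left them, time stands still between calls to the robot, and variables do not carry over. Pictures are saved under pics/ and viewed, about 8 in all and at most 12, crops included, and the job is handed in when it is done.

```bash
mkdir -p pics
cat > h.py <<'E'
import numpy as np, cv2
from scipy.spatial.transform import Rotation as R
def cam(d):
    f=d["img"].shape[0]/2/np.tan(np.radians(d["fovy"])/2)
    o=np.array(d["orientation"],float)
    M=o if o.shape==(3,3) else R.from_euler('xyz',o).as_matrix()
    return f,M,np.array(d["eye"],float)
def plane(d,uv,z):
    f,M,e=cam(d); uv=np.atleast_2d(np.array(uv,float))
    K=np.array([[f,0,d["cx"]],[0,f,d["cy"]],[0,0,1]])
    s=cv2.undistortPointsIter(uv.reshape(-1,1,2),K,np.array([d["k1"],0,0,0.]),None,None,(3,50,1e-10)).reshape(-1,2)
    r=np.c_[s,np.ones(len(s))]@M.T
    return e+r*((z-e[2])/r[:,2])[:,None]
def proj(d,P):
    f,M,e=cam(d); c=(np.atleast_2d(P)-e)@M; s=c[:,:2]/c[:,2:]
    s=s*(1+d["k1"]*(s**2).sum(1,keepdims=True))
    return s*f+[d["cx"],d["cy"]]
def blobs(img,lo,hi,amin=40):
    hsv=cv2.cvtColor(img,cv2.COLOR_BGR2HSV)
    m=cv2.inRange(hsv,np.array(lo),np.array(hi))
    if lo[0]==0: m|=cv2.inRange(hsv,np.array((172,)+tuple(lo[1:])),np.array((180,)+tuple(hi[1:])))
    n,l,s,c=cv2.connectedComponentsWithStats(m)
    return m,[(i,s[i].tolist(),c[i].round(1).tolist()) for i in range(1,n) if s[i][4]>amin],l
RED=((0,120,60),(8,255,255));GRN=((45,90,50),(85,255,255));YEL=((20,120,80),(35,255,255))
E
python3 - <<'E'
from h import *; from bench import robot
for n in("top","side"):
    d=robot.get_image(n); cv2.imwrite(f"pics/{n}0.png",d["img"])
    print(n,d["fovy"],d["cx"],d["cy"],d["k1"],d["eye"],d["orientation"])
    for c,k in(("R",RED),("G",GRN),("Y",YEL)): print(c,[b[1:] for b in blobs(d["img"],*k)[1]])
E
```

```text
top 55.4871493529803 327.4353510152945 196.98666857383802 -0.04671931814709008 [432.891295    32.99454478 968.80153395] [-3.03112522 -0.01542811 -1.56211427]
R [([249, 190, 23, 23, 434], [259.9, 201.3]), ([432, 199, 16, 16, 196], [439.1, 206.6]), ([87, 256, 42, 39, 465], [104.6, 271.4])]
G [([466, 194, 16, 16, 185], [473.7, 201.6])]
Y [([226, 171, 67, 64, 1779], [258.7, 203.2])]
side 42.10534583878426 325.9364594399923 204.91335135700174 0.011237031739859913 [422.6737609  779.63427961 947.74283276] [-2.40468258  0.01889664 -3.02505028]
R [([339, 130, 13, 11, 116], [344.8, 134.8]), ([310, 251, 25, 21, 451], [322.3, 260.8])]
G [([337, 110, 13, 10, 106], [342.9, 114.3])]
Y [([284, 226, 79, 90, 2200], [324.3, 260.6]), ([163, 249, 27, 15, 63], [175.6, 256.1])]
```

View pics/top0.png

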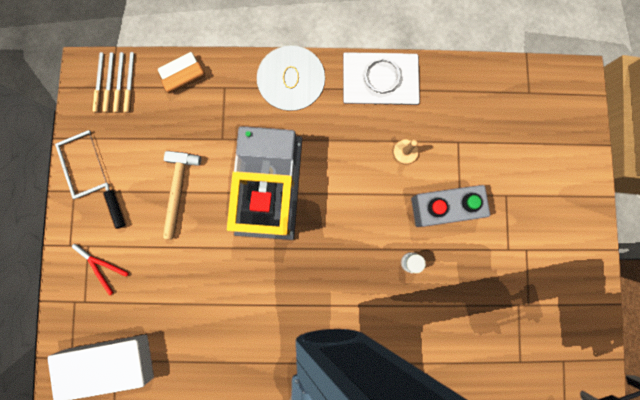

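View pics/side0.png

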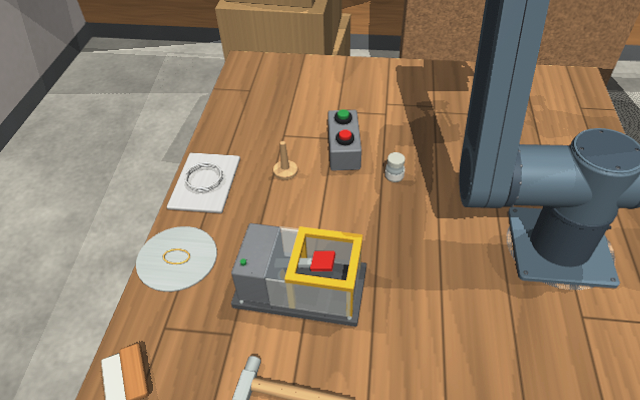

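The top view shows the yellow frame at about (259,203) with the red pad inside it, the green button at (474,202) and the red stop at (439,207). The jar is at (414,263), the mandrel at (405,150) and the hammer at (180,195). The side view agrees. Next I'll cast rays to get positions.

Run:
```python
from h import *; from bench import robot
for n in("top","side"):
    d=robot.get_image(n); print(n)
    m,b,l=blobs(d["img"],*YEL); i=max(b,key=lambda t:t[1][4])[0]
    mm=(l==i).astype(np.uint8)
    cs,h=cv2.findContours(mm,cv2.RETR_CCOMP,cv2.CHAIN_APPROX_NONE)
    for c,hh in zip(cs,h[0]):
        if len(c)<60: continue
        for z in ((125,) if hh[3]<0 else (125,113)):
            p=plane(d,c[:,0,:],z)[:,:2].astype(np.float32); print("outer" if hh[3]<0 else "inner",z,cv2.minAreaRect(p))
    for nm,k in(("R",RED),("G",GRN)):
        for b in blobs(d["img"],*k)[1]:
            print(nm,b[1][4],[ (z,plane(d,b[2],z)[0,:2].round(1).tolist()) for z in((115,) if b[1][4]>400 else (92,))])
```

```text
top
outer 125 ((512.1831665039062, 172.30064392089844), (136.42726135253906, 134.86483764648438), 86.08309173583984)
inner 125 ((513.3529663085938, 172.92250061035156), (101.47004699707031, 101.50497436523438), 86.38018035888672)
inner 113 ((514.4972534179688, 174.91246032714844), (102.9130859375, 102.948486328125), 86.38018798828125)
R 433 [(115, [516.4, 172.8])]
R 194 [(92, [510.4, -240.5])]
R 456 [(115, [355.4, 516.6])]
G 181 [(92, [522.7, -323.2])]
side
outer 125 ((511.2381896972656, 201.5660400390625), (188.67601013183594, 137.958251953125), 86.32186889648438)
inner 125 ((511.72113037109375, 177.38381958007812), (95.17415618896484, 101.57672882080078), 86.2600326538086)
inner 113 ((513.0198364257812, 168.59979248046875), (96.56229400634766, 103.05823516845703), 86.2600326538086)
R 116 [(92, [509.1, -232.7])]
R 451 [(115, [516.0, 179.3])]
G 106 [(92, [522.0, -315.0])]
```

Both views agree on the window centre, about (513,173) with yaw about −0.065, and on start at about (522,−322). Button spacing measures 83.6 mm against 84, and the opening 101 mm against 100. Next I'll close the gripper and go above the window.

Run:
```python
from h import *; from bench import robot
print(robot.current_eef_rot())
robot.move_gripper(0.0)
robot.move_linear([143.9,-530.8,260])
q0=np.array(robot.current_qpos())
c=[]
for y in(-0.065,np.pi-0.065):
    q=robot.inverse_kinematics([513.5,173,260],[np.pi,0,y]); print(y,q)
    if q is not None: c.append((abs(np.array(q)-q0).max(),y))
y=min(c)[1]
robot.move_ptp([513.5,173,260],[np.pi,0,y])
robot.move_linear([513.5,173,160])
print(robot.current_t(),robot.current_tcp_pos(),robot.current_eef_rot(),robot.current_gripper_width(),robot.current_contact_force())
a=robot.get_image("top")["img"][130:280,180:380]; d=robot.get_image("side"); b=d["img"][150:350,220:420]
print(proj(d,[[513.5,173,160],[513.5,173,115]]))
cv2.imwrite("pics/c1.png",np.hstack([cv2.resize(a,(533,400)),cv2.resize(b,(400,400))])[:, -800:])
```

```text
[-3.14052684e+00 -2.19955902e-04  2.64822443e-01]
-0.065 [ 1.19026655e-01  2.05266089e-01  1.42599021e+00 -4.44089210e-16
  1.51033635e+00  1.75482298e+00]
3.076592653589793 [ 0.11902665  0.20526609  1.42599021  0.          1.51033635 -1.38676967]
5.9083 [514.19559542 172.92050626 160.80051458] [3.14137049e+00 1.30438478e-03 3.07631571e+00] 0.002591037933122218 [ 0.12163408 -0.00425269  0.21805902]
[[323.43985185 244.32384837]
 [323.95004432 258.32065959]]
```

View pics/c1.png

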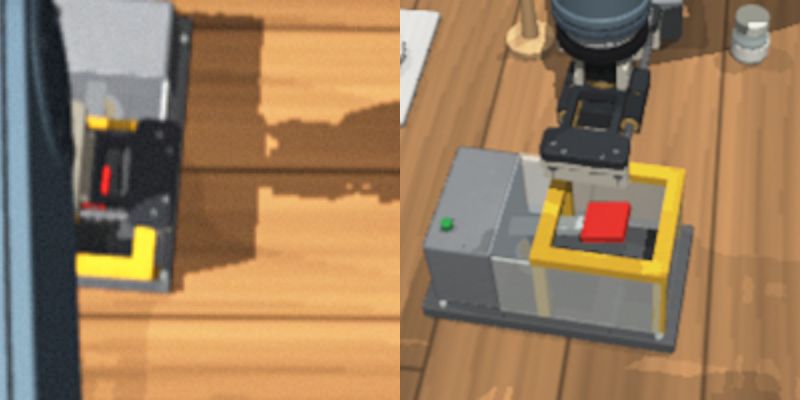

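The left half shows the arm hiding the window from above. In the right half the gripper body hides the fingertips, with its lower edge at about crop (587,180), so I can't see the tips. I'll turn the wrist a quarter so the body lies along station x, and check the fingertips from the side.

Run:
```python
from h import *; from bench import robot
P=[513.5,173,160]
y=np.pi/2-0.065
q=[robot.inverse_kinematics(P,[np.pi,0,s]) for s in(y,y-np.pi)]; print(q)
robot.move_ptp(P,[np.pi,0,y])
print(robot.current_t(),robot.current_tcp_pos(),robot.current_eef_rot())
d=robot.get_image("side"); b=d["img"][150:350,190:440].copy()
b=cv2.resize(b,None,fx=3,fy=3,interpolation=cv2.INTER_CUBIC)
p=proj(d,[P,[513.5,173,125],[513.5,173,87]]); print(p)
for u in p: cv2.circle(b,tuple(((u-[190,150])*3).astype(int).tolist()),4,(255,0,255),1)
cv2.imwrite("pics/c2.png",b)
```

```text
[array([ 1.19026655e-01,  2.63356381e-01,  1.59525238e+00, -4.44089210e-16,
        1.28298389e+00,  1.84026655e-01]), array([ 0.11902665,  0.26335638,  1.59525238,  0.        ,  1.28298389,
       -2.957566  ])]
7.4083 [513.60795682 173.03812386 160.25144585] [ 3.14113791e+00 -1.00354501e-04  1.50680229e+00]
[[323.43985185 244.32384837]
 [323.83954287 255.28897215]
 [324.25116235 266.58247001]]
```

View pics/c2.png

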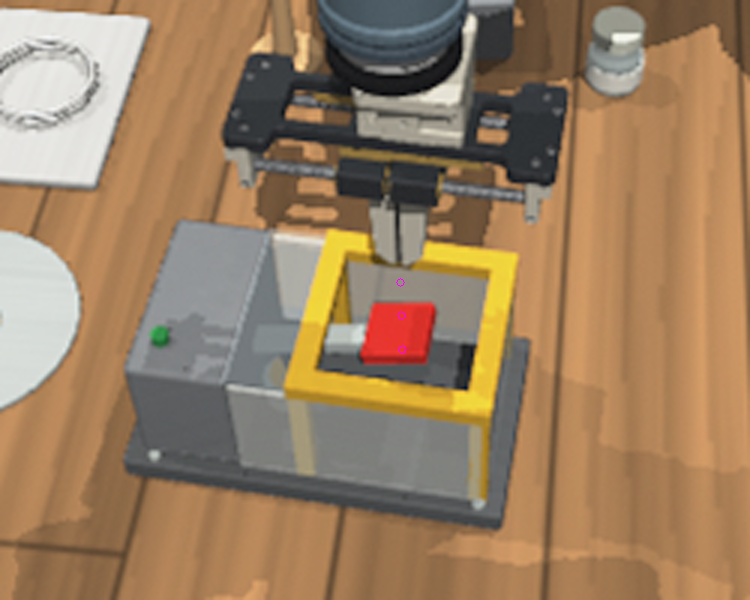

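The fingers are centred left to right over the pad. The tips show at crop (400,265), but the projected TCP is at (400,283), which means about 19 mm too high or 8 mm too far toward −y. Either way they clear the window sides by a wide margin. I'll creep down to a light touch, which will settle it by height.

Run:
```python
from h import *; from bench import robot
s=robot.move_linear([513.5,173,92],speed=30,f_stop=2.5)
print(s,robot.current_t(),robot.current_tcp_pos(),robot.current_contact_force())
P=np.array(robot.current_tcp_pos())
d=robot.get_image("side"); b=cv2.resize(d["img"][150:350,190:440],None,fx=3,fy=3,interpolation=cv2.INTER_CUBIC)
u=proj(d,P)[0]
cv2.circle(b,tuple(((u-[190,150])*3).astype(int).tolist()),4,(255,0,255),1)
cv2.imwrite("pics/c3.png",b)
```

```text
False 9.875 [513.59101818 172.99688963  92.12737371] [-0.6770207  -0.47533561 -0.0274383 ]
```

View pics/c3.png

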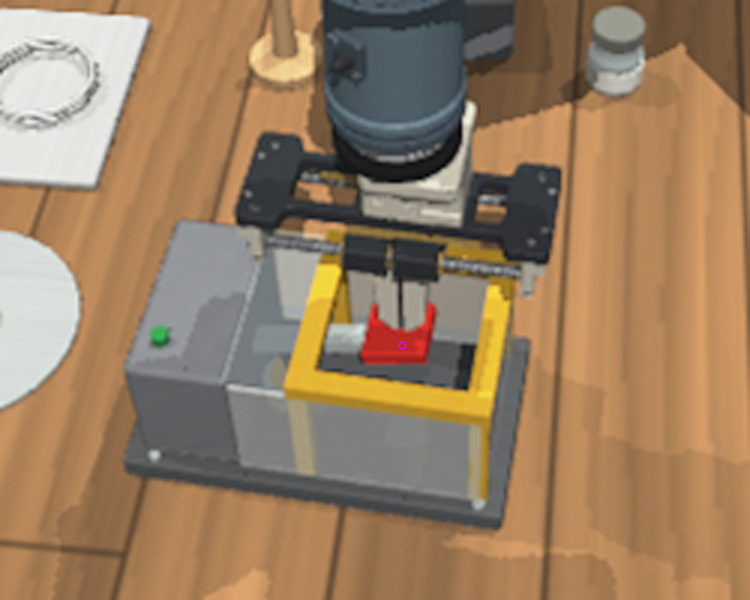

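TCP reads z 92 with no force. The tips at (400,328) appear to be just above the pad, so the real fingertips are probably about 19 mm above the reported TCP. I'll check the height of the body's lowest parts, then keep feeling downward.

Run:
```python
from h import *; from bench import robot
d=robot.get_image("side")
# end brackets of body: pixel -> intersect with vertical plane y=173 : scan z
for nm,px in(("br",(530,293)),("bl",(258,258)),("tip",(400,330)),("block",(390,275))):
    uv=np.array(px)/3+[190,150]
    z=np.arange(60,260,1.); Y=np.array([plane(d,uv,k)[0] for k in z]); i=abs(Y[:,1]-173).argmin(); print(nm,Y[i].round(1))
s=robot.move_linear([513.5,173,78],speed=15,f_stop=2.5)
print(s,robot.current_t(),robot.current_tcp_pos(),robot.current_contact_force())
```

```text
br [430.7 173.4 161. ]
bl [604.6 173.  174. ]
tip [514.9 172.9 109. ]
block [520.  172.7 167. ]
True 10.6083 [513.08153981 173.00678064  82.4923146 ] [-0.20134862 -0.08880549  0.56700484]
```

Contact came at a reported z of 82.5, so the tips are short of the reported TCP by about 18–25 mm. The body brackets would still be at about 137 mm or higher at full press, clear of the frame. I'll press slowly until the hard stop.

Run:
```python
from h import *; from bench import robot
for z in (78,74,70,66,62):
    s=robot.move_linear([513,173,z],speed=15,f_stop=18)
    print(s,robot.current_t(),np.round(robot.current_tcp_pos(),1),np.round(robot.current_contact_force(),1),np.round(robot.current_ft_torque(),2))
    if s or robot.current_contact_force()[2]>12: break
d=robot.get_image("side"); b=cv2.resize(d["img"][190:310,250:400],None,fx=5,fy=5,interpolation=cv2.INTER_CUBIC)
cv2.imwrite("pics/c4.png",b)
```

```text
False 11.0583 [512.9 172.9  77.6] [ 0.7 -0.4  0.2] [-0.02 -0.04  0.  ]
False 11.475 [513.1 172.9  73.8] [-0.8 -0.1  0.4] [-0.05 -0.06 -0.01]
False 11.8917 [513.2 173.   69.8] [0.3 0.  0.2] [-0.04 -0.12  0.01]
False 12.3083 [513.2 173.   65.8] [ 0.1 -0.7  0.3] [-0.06 -0.08  0.05]
False 12.725 [513.2 173.   61.8] [0.4 0.3 1.1] [-0.05 -0.06 -0.04]
```

View pics/c4.png

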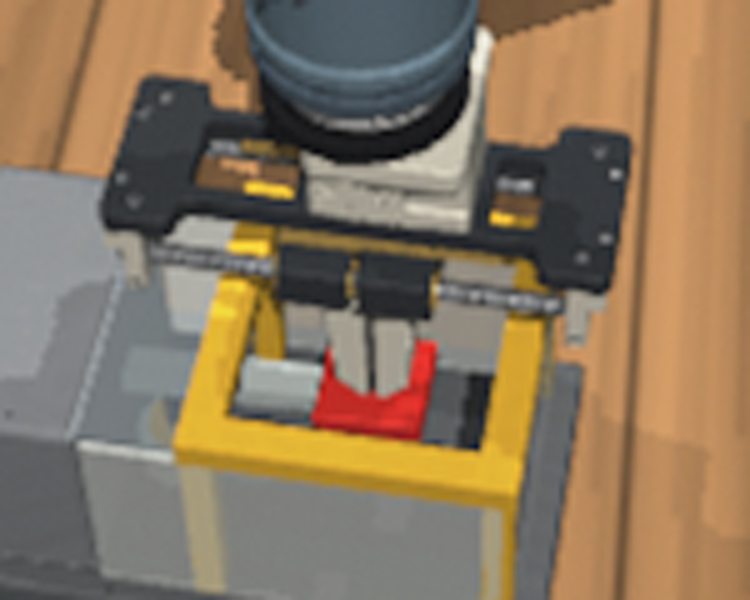

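The pad's lower edge has moved from image row about 270 to about 277, so the lever is moving. The force dies away at each halt because the hinge has no spring. The frame is untouched, with the tips well inside the opening and the body above it. I'll continue in small steps to the hard stop, limited to a reported z of 51 so that the body stays clear of the frame.

Run:
```python
from h import *; from bench import robot
def pad():
    d=robot.get_image("side"); bl=[b for b in blobs(d["img"],*RED)[1] if abs(b[2][0]-323)<25 and b[2][1]>220]
    return [(b[1][1]+b[1][3]-1,b[1][4]) for b in bl]
for z in np.arange(60,50.5,-1.5):
    s=robot.move_linear([513,173,z],speed=15,f_stop=20)
    f=robot.current_contact_force()
    print(s,round(robot.current_t(),2),np.round(robot.current_tcp_pos(),1),np.round(f,1),np.round(robot.current_ft_torque(),2),pad())
    if s or f[2]>15: break
d=robot.get_image("side"); b=cv2.resize(d["img"][190:310,250:400],None,fx=5,fy=5,interpolation=cv2.INTER_CUBIC)
cv2.imwrite("pics/c5.png",b)
```

```text
False 13.06 [513.1 173.   59.9] [-0.5  0.7 -0.1] [-0.03 -0.09  0.  ] [(277, 251)]
False 13.36 [512.9 173.   58.4] [-0.5 -0.   0.7] [-0.02 -0.   -0.03] [(277, 239)]
False 13.66 [512.8 173.   56.8] [-1.   0.3  1.3] [0.04 0.16 0.  ] [(277, 231)]
False 13.96 [513.1 173.   55.3] [0.8 0.1 0.4] [-0.01 -0.06 -0.01] [(277, 225)]
False 14.26 [513.2 172.9  55. ] [-3.6 -0.2  8.3] [-0.17  0.48  0.05] [(277, 222)]
False 14.56 [513.3 173.   54.8] [-6.5 -1.5 18.7] [-0.26  1.15 -0.02] [(277, 222)]
```

View pics/c5.png

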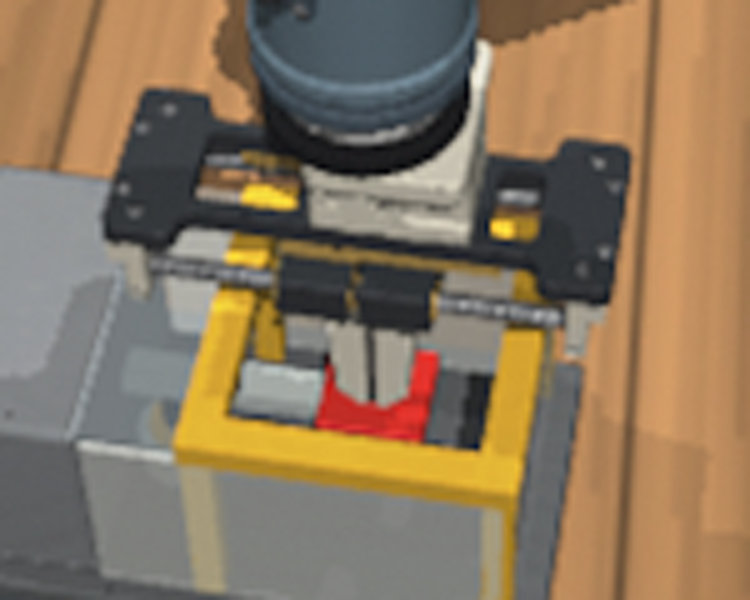

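The stop is hard: 18.7 N with almost no further travel. The moment matches a force on the fingers' centre line (1.15 N m / 6.5 N ≈ 0.177 m), so it isn't the body. Total travel was 27.5 mm of about 28. I'll add a little more force, draw straight out, go above the start button and check the pad.

Run:
```python
from h import *; from bench import robot
robot.move_linear([513.2,173,51.5],speed=15,f_stop=15)
print(np.round(robot.current_tcp_pos(),1),np.round(robot.current_contact_force(),1))
robot.move_linear([513.2,173,200],speed=80)
print(np.round(robot.current_contact_force(),1))
y=np.pi/2-0.065
robot.move_ptp([522.3,-322.8,200],[np.pi,0,y])
robot.move_linear([522.3,-322.8,90],speed=80)
print(robot.current_t(),np.round(robot.current_tcp_pos(),1),robot.current_eef_rot(),np.round(robot.current_contact_force(),1))
t=robot.get_image("top"); s=robot.get_image("side")
for d in(t,s):
    for b in blobs(d["img"],*RED)[1]+blobs(d["img"],*GRN,20)[1]: print(b[1:],plane(d,b[2],87)[0].round(1))
W=[513,173]; print(proj(t,[[*W,87],[*W,115],[522.3,-322.8,92]]),proj(s,[[*W,87],[*W,115],[522.3,-322.8,92]]))
a=cv2.resize(t["img"][160:250,210:310],(400,360)); b=cv2.resize(s["img"][210:310,270:381],(400,360))
c=cv2.resize(t["img"][150:260,380:520],(400,314))[:240]; e=cv2.resize(s["img"][60:190,270:420],(400,347))[:240]
cv2.imwrite("pics/c6.png",np.vstack([np.hstack([a,b]),np.hstack([c,e])]))
```

```text
[513.3 173.   54.7] [-8.9 -2.4 25.2]
[ 0.3 -0.4  0.5]
20.2417 [ 522.7 -323.1   90.7] [3.14062701e+00 7.68413633e-04 1.50583081e+00] [ 0.2 -0.3  0.7]
([251, 194, 22, 22, 413], [261.5, 204.6]) [511.4 173.4  87. ]
([432, 199, 15, 16, 193], [438.9, 206.5]) [ 511.1 -241.6   87. ]
([87, 256, 42, 39, 460], [104.5, 271.4]) [352.9 532.7  87. ]
([245, 131, 6, 6, 26], [247.8, 133.6]) [680.5 210.9  87. ]
([466, 195, 13, 15, 124], [471.6, 202.0]) [ 522.5 -320.1   87. ]
([339, 130, 13, 11, 116], [344.8, 134.8]) [ 509.9 -238.6   87. ]
([313, 258, 25, 20, 400], [325.1, 267.7]) [511.5 175.6  87. ]
([337, 110, 13, 10, 106], [342.8, 114.3]) [ 522.9 -321.4   87. ]
([240, 259, 6, 7, 34], [242.6, 261.7]) [680.9 178.1  87. ]
[[261.70084377 203.92519116]
 [259.75947252 202.78030564]
 [473.54767233 201.87109463]] [[324.49693888 266.60337494]
 [324.20075023 258.34161365]
 [343.07769213 112.47181251]]
```

View pics/c6.png

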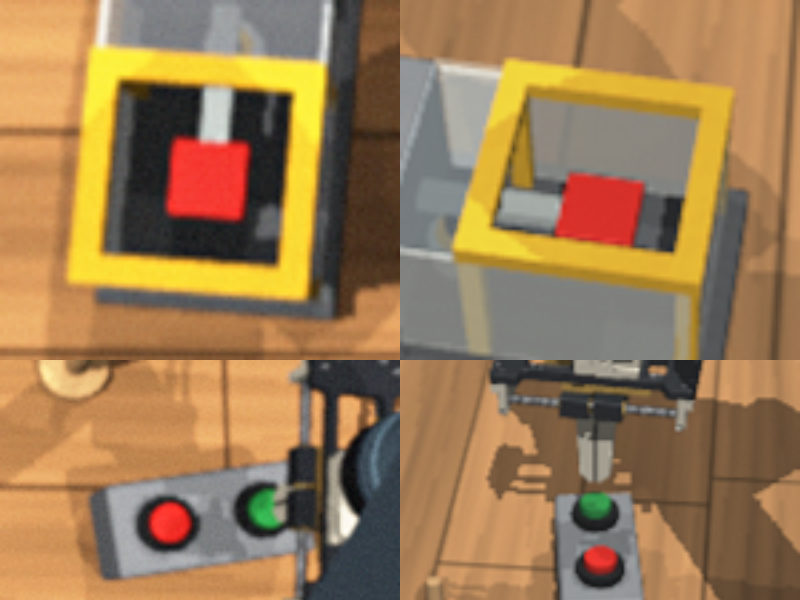

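The lever is fully down: the pad centroid matches the z = 87 projection in both views, top (261.5,204.6) against (261.7,203.9), and side within 1 px. The guard looks unchanged. The tips hang directly over the green cap in both lower panels, so I'll press to the stop, release and rise.

Run:
```python
from h import *; from bench import robot
def st(s): print(s,round(robot.current_t(),2),np.round(robot.current_tcp_pos(),1),np.round(robot.current_contact_force(),1),np.round(robot.current_ft_torque(),2))
st(robot.move_linear([522.3,-322.8,64],speed=40,f_stop=6))
for z in np.arange(62,45,-1.5):
    s=robot.move_linear([522.3,-322.8,z],speed=15,f_stop=15); st(s)
    if s or robot.current_contact_force()[2]>14: break
robot.sleep(0.2); st(0)
d=robot.get_image("side"); cv2.imwrite("pics/c7.png",cv2.resize(d["img"][60:190,270:420],None,fx=4,fy=4))
```

```text
False 21.14 [ 522.4 -322.9   64.1] [ 0.9  0.4 -0.2] [-0.06 -0.09  0.03]
False 21.43 [ 522.3 -322.8   62.1] [ 0.9 -0.2  0.2] [-0.02 -0.09  0.01]
False 21.68 [ 522.2 -322.7   60.4] [-1.2 -0.4 -0.3] [-0.01 -0.02 -0.01]
False 21.93 [ 522.5 -322.9   59.2] [-0.9  1.   2.5] [-0.05 -0.05 -0.02]
False 22.18 [ 522.5 -322.9   57.7] [-0.6  0.5  3. ] [ 0.01 -0.08  0.01]
False 22.43 [ 522.5 -322.9   56.1] [ 0.3 -0.5  4.7] [ 0.03 -0.13 -0.  ]
False 22.68 [ 522.5 -323.    54.7] [1.3 0.9 4. ] [ 0.02 -0.06 -0.  ]
False 22.93 [ 522.5 -323.    54. ] [-2.   1.4  9.6] [0.18 0.21 0.05]
False 23.18 [ 522.6 -323.    53.9] [-4.1  2.8 17.9] [0.52 0.61 0.03]
0 23.38 [ 522.5 -323.    53.9] [-4.1  3.4 17. ] [ 0.55  0.61 -0.04]
```

View pics/c7.png

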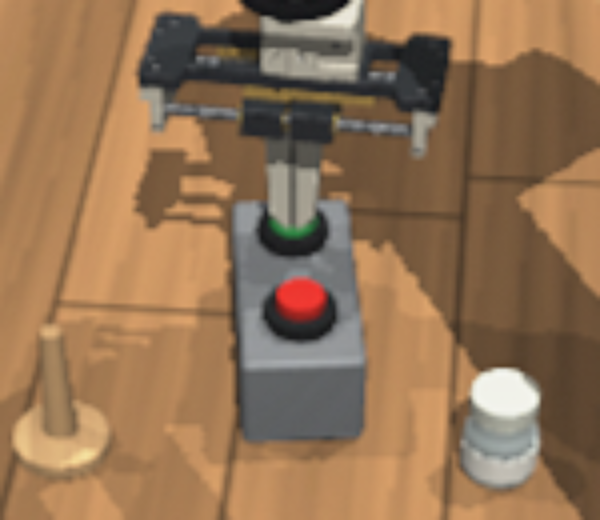

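The fingers press the green cap at about (293,225), which is sunk into its housing. The force rose with the spring to about 4–5 N over 6 mm, then hit a hard stop at 18 N. Now I'll release, make a final check and hand in.

Run:
```python
from h import *; from bench import robot
robot.move_linear([522.4,-322.9,200],speed=80)
print(robot.current_t(),np.round(robot.current_tcp_pos(),1),np.round(robot.current_contact_force(),1))
for n in("top","side"):
    d=robot.get_image(n)
    for b in blobs(d["img"],*RED)[1]+blobs(d["img"],*GRN,50)[1]: print(n,b[1:])
cv2.imwrite("pics/c8.png",d["img"])
robot.hand_in()
```

```text
25.4333 [ 522.2 -322.8  199.5] [ 0.4  0.6 -0.1]
top ([251, 194, 22, 22, 412], [261.5, 204.6])
top ([432, 199, 16, 16, 193], [439.0, 206.7])
top ([87, 256, 42, 39, 454], [104.6, 271.5])
top ([466, 194, 16, 16, 185], [473.7, 201.7])
side ([339, 130, 13, 11, 117], [344.8, 134.8])
side ([313, 258, 25, 20, 400], [325.1, 267.6])
side ([337, 110, 13, 10, 106], [342.8, 114.3])
the job is handed in; nothing more can be done
```

The lever is pressed fully down, and the green start button was then pressed fully in and let go. I handed the job in at about 25.4 s.

**Lever:** With the gripper shut, I reached through the window and pressed the pad to its hard stop, at about 25 N. After drawing out, the pad sat at the fully-down height of 87 mm in both views, and it was still there in the last check.

**Start button:** The spring force rose over about 6 mm of travel, then the cap hit its stop at about 18 N. After release it was back at its original pixels in both views.

**Everything else:** The red stop button did not move, and the final contact force was about 0. I saw no contact with the guard. I did not re-measure the jar, mandrel and hammer at the end, but the gripper never went near them.

**One disagreement:** The fingertips turned out to be about 32 mm short of the reported TCP height. I worked by contact force and the camera images instead, and this showed consistently at both the lever pad and the button. I did not find the cause.

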